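# Hold a whetstone in the setting jig with one slanting push

## Task

Pick up the whetstone and lay it flat on the bed of the setting jig, with one end right up against the end stop and a long side flush along the blue fence. Then hold it there so that I can mark it: with one slanting push of the fingers, press it firmly against the fence and down on the bed at the same time, and finish while you are still pushing (do not let go). Leave the film can, the round gem box and the black frame where they stand.

Things in the scene. Friction and masses are not known exactly. Their poses are not given: they have to be found in the camera images.
- stone_center (a point): centre (half-way up) of the whetstone, a loose two-layer dressing stone (one layer tan, one dark grey), 34 (its x) x 90 (its y) x 21 mm (its z, up), about 140 g, lying flat near the front of the bench, straight ahead of the robot (another such stone at the far left back is fixed clutter)
- whetstone: the same whetstone; origin at the centre of its underside, 10.5 mm below stone_center, same axes
- jig: setting jig screwed to the bench (fixed, but place and yaw vary). Origin: centre of its underside, on the bench top; x points across the bed to the fence (roughly away from the robot), y along the fence to the end stop (roughly to the robot's left), z up. A stone fully home has its centre at x 27, y 21, z 22.5 mm, long axis along y. Two fixing lugs, 8 mm high, stick out 22 mm from the -x edge
- jig_bed: bed of the jig: flat grey plate on which the stone lies, 116 mm (x) by 160 mm (y), its top at z = 12 mm, edges at x = -58 and y = -80 mm (these two sides are open); origin and axes as jig
- jig_fence: blue upright fence along the whole +x side of the bed, 14 mm thick, inner face at x = +44 mm, top at z = 38 mm (screw heads 2 mm more), 5 mm higher than the stone lying on the bed, so that a finger between stone and fence keeps the stone off it; origin and axes as jig
- jig_stop: dark steel upright end stop at the +y end of the bed, 14 mm thick, inner face at y = +66 mm, from the fence out to x = -32 mm, top at z = 38 mm (screw heads 2 mm more); origin and axes as jig
- film_can_center (a point): centre of a black film can with grey lid, diameter 34, 51 mm tall, standing loose on the bench between the stone and the jig; leave alone
- gem_box_center (a point): centre of a round clear gem box, diameter 44, 20 mm tall, loose, farther back than the stone; leave alone
- slide_frame_center (a point): centre of a black square frame with a square opening, 50 x 58 x 12 mm, lying loose to the left of the stone; leave alone
Mind the look-alikes: they are no part of the job. What is shaped like the whetstone but pink is not meant.

How it is judged:
By the outcome, as a careful person would: the job done as asked, in the order asked, and still so for the second after the job is handed in, while the arm keeps its last pose, push and grip.
It also fails if it takes over 67 s, if anything falls off the work surface, if the arm or the gripper's body presses on something with over 40 N, if the wrist force passes 120 N, or if a joint passes its speed limit or range.

## Robot

A 6-joint arm with a two-finger parallel gripper is mounted at the origin on a cart in front of the work surface, level with it; the furniture and walls round the work are solid. World frame = base frame: x ahead of the robot, y to its left, z up, the work surface at z = 0. Lengths are in m, angles in rad, forces in N, time in s.
With the tool pointing down it reaches from about 0.225 to 0.875 m from the base axis. Payload 3.4 kg.
Tool frame: the origin (TCP) lies at the very end of the fingers, on their centre line; the grasp point (between the pads) lies 19 mm behind it; z points along the fingers, y is the direction in which the jaws open and shut (so a half turn about z gives the same grasp; the last joint's range is limited). The gripper opens to 85 mm and grips with 20 to 120 N. Pads are 22 mm wide; open, the fingers measure 114 mm over their backs; the gripper's body (76 mm by 85 mm) begins 54 mm behind the grasp point. The pads swing forward as they close: fully open they stand 13 mm farther back than shut.
Start: joints at [-1.351, 0.276, 1.505, -0, 1.361, -0.121], TCP at [0.192, -0.542, 0.231] pointing down, gripper open.
Joint ranges: [-2.89, 2.89], [-0.75, 2.08], [0.22, 2.7], [-1.18, 4.32], [0.11, 2.71], [-2.7, 2.7]. Speed limits (rad/s): [2.57, 2.57, 3.14, 3.14, 3.14, 3.14].

## Interface

Orientations are given as a unit quaternion [w, x, y, z].
In Python, from rig import telemetry, imaging, manip, finder gives the robot as it stands.
- The arm moves only by the tool arm_command, never from a script. Its argument "steps" is a list of rows, each a list of 3 entries, a list of its own where there are three numbers: the turn, a rotation vector about the world's x, y, z in rad, then the shift along the world's x, y, z in mm, then the closure in counts, from 0 (fully open) to 255 (shut). In form: [[[rx, ry, rz], [dx, dy, dz], grip], ...]. A call has 1 to 20 rows; each row shifts and turns the commanded pose from where the row before left it; what a row does not reach is not made up. A row lasts 1/8 s, in which the tool goes at most 62.5 mm and 10.7 degrees, less where a joint would pass 70% of its speed; a pose out of reach is approached as far as the arm can. A call is refused whole if a number of a shift passes 62.5 or a number of a turn 0.188, either way. A call with a gripper value outside its range is refused whole. The fingers move at their own pace and stop on an object; "newtons" is the grip in N (left out, the last holds). Time passes only in rows, so rows that do not move let the fingers close. It gives the time, the measured TCP pose, the force and the opening at its end, in the units of the state.
- telemetry.get_state(): the state, without advancing time (a new reading comes with each control period).
- imaging.get_image(name): name is "scene" or "side" or "wrist"; returns the picture (400x640x3 uint8, blue, green, red); there is no depth.
- imaging.camera_params(name): a dict with "intrinsics" (3x3 intrinsics, pixels), "R" (3x3) and "t" (3): a world point X has camera coordinates R X + t. Camera axes: x right, y down, z forward; pixel columns grow to the right and rows downward; lengths in m; the calibration is good to about 2 mm. A picture is of the moment at which its call begins: read the wrist's pose just before it. camera_params takes no time and is no camera call; for the wrist camera it gives the pose at the moment of the call.
- manip.sign_off(): hands the job in, once; it reports no verdict.
Trained networks look in the newest picture that a camera, given by its name, has taken for a name from the list of things; names that differ only in an ending like _2 or _b are one class to them, and where a whole thing is asked for, a point or a joint stands for the part that bears it (a point fixed in the world has none). Each returns a list of dicts, best first, with "score" (0 to 1); they miss things now and then, are a little off and sometimes report something else, mostly with a low value. They report only what shows in the picture. A call takes as long as a camera call. They do not tell look-alikes from the thing itself.
- finder.cut_out(camera, thing): "pixels" (400x640 bool, what is visible of it) and "extent" ([left, top, width, height] in pixels, round what is visible of it).
The state is a dict: "clock": time; "qpos": joint angles; "qd": joint speeds; "effort": joint torques, N m; "position": TCP position; "ee_rot": TCP orientation; "contact_force": force on the tool from outside, world axes, zero at the start; "moment": the same for the moment, N m; "width": finger opening in m.
Only numpy, scipy, OpenCV 4.12 (cv2) and the standard library are available. Lean on these libraries where they do the work, as an engineer would, in place of code of your own. Each camera call takes 0.05 s, during which the arm holds its last target.

## Working session

There is one attempt and no reset: what is moved stays moved. The work goes in short steps, Python scripts to look and compute and a tool call to move; the robot and the scene stay as the last step left them, time stands still between calls to the robot, and variables do not carry over. Pictures are saved under pics/ and viewed, and the job is handed in when it is done.

Besides the shell and the picture viewer there is one more tool, called after "Emit:" as name([rows], argument=value, ...), one row to a line, values as JSON. arm_command: Moves the arm, as the interface text tells. Its arguments: {"type":"object","properties":{"steps":{"type":"array"},"newtons":{"type":"number"}},"required":["steps"]}

```bash
mkdir -p pics; ls
cat > h.py <<'E'
from rig import telemetry, imaging, manip, finder
import numpy as np, cv2
def ray(cam,px,z,P=None):
    P=P or imaging.camera_params(cam);K=np.array(P["intrinsics"]);R=np.array(P["R"]);t=np.array(P["t"])
    px=np.atleast_2d(np.array(px,float))
    d=np.c_[px,np.ones(len(px))]@np.linalg.inv(K).T@R
    c=-R.T@t
    s=(z-c[2])/d[:,2]
    return c+d*s[:,None]
def proj(cam,X,P=None):
    P=P or imaging.camera_params(cam);K=np.array(P["intrinsics"]);R=np.array(P["R"]);t=np.array(P["t"])
    q=(np.atleast_2d(X)@R.T+t)@K.T
    return q[:,:2]/q[:,2:]
E
python3 - <<'E'
from h import *
for c in ["scene","side","wrist"]:
    im=imaging.get_image(c); cv2.imwrite(f"pics/{c}0.png",im)
    P=imaging.camera_params(c); print(c,np.round(np.array(P["intrinsics"]),1).tolist(), np.round(-np.array(P["R"]).T@P["t"],3))
for c in ["scene","side"]:
  for n in ["whetstone","jig","jig_fence","jig_stop","jig_bed","film_can_center","gem_box_center","slide_frame_center"]:
    print(c,n,[(round(d["score"],2),d["extent"]) for d in finder.cut_out(c,n)])
print(telemetry.get_state())
E
```

```text
pics
scene [[417.1, 0.0, 314.0], [0.0, 417.1, 200.3], [0.0, 0.0, 1.0]] [-0.1    0.673  0.749]
side [[367.2, 0.0, 321.4], [0.0, 367.2, 201.1], [0.0, 0.0, 1.0]] [0.205 0.644 0.524]
wrist [[305.8, 0.0, 314.8], [0.0, 305.8, 201.5], [0.0, 0.0, 1.0]] [ 0.26  -0.518  0.373]
scene whetstone [(0.98, [300.3, 205.5, 31.2, 21.6]), (0.6, [269.2, 237.9, 36.2, 18.9])]
scene jig [(0.62, [332.0, 136.0, 61.9, 43.6]), (0.42, [334.7, 148.1, 59.2, 30.5])]
scene jig_fence [(0.54, [339.8, 136.9, 32.3, 18.6])]
scene jig_stop [(0.46, [338.4, 156.8, 17.4, 12.6])]
scene jig_bed [(0.93, [338.3, 150.7, 53.9, 27.8])]
scene film_can_center [(0.64, [335.2, 182.1, 15.4, 17.4])]
scene gem_box_center [(0.73, [333.0, 137.2, 42.3, 24.6]), (0.54, [263.1, 204.3, 15.1, 17.0])]
scene slide_frame_center [(0.57, [245.3, 265.6, 32.8, 26.2])]
side whetstone [(0.82, [303.4, 200.7, 37.8, 29.0]), (0.74, [291.5, 240.7, 44.6, 27.5])]
side jig [(0.92, [318.2, 132.7, 58.9, 37.8])]
side jig_fence [(0.63, [320.0, 133.2, 30.7, 22.2])]
side jig_stop [(0.65, [325.0, 148.6, 22.5, 15.9])]
side jig_bed [(0.85, [320.4, 138.2, 55.7, 30.2])]
sid
[... 161 characters left out ...]
0, 25.0])]
{'clock': 0.95, 'qpos': array([-1.35099720e+00,  2.75880502e-01,  1.50488661e+00, -1.57538390e-06,
        1.36066187e+00, -1.21022041e-01]), 'qd': array([-4.90386695e-04,  1.13983841e-03,  9.77007696e-04,  8.24843431e-05,
       -3.40725616e-04,  8.44455284e-04]), 'effort': array([-3.27614162e-04, -4.16657853e+01, -2.46105409e+01, -3.74771016e-04,
        1.11615170e-04, -7.26923503e-06]), 'position': array([ 0.19219391, -0.54198315,  0.23134449]), 'ee_rot': array([8.17748224e-05, 9.85515189e-01, 1.69587161e-01, 3.27070731e-06]), 'contact_force': array([-0.40291749, -0.4185062 ,  0.54398715]), 'moment': array([-0.04595211, -0.01958736, -0.01462781]), 'width': 0.08544335059632943}
```

View pics/scene0.png

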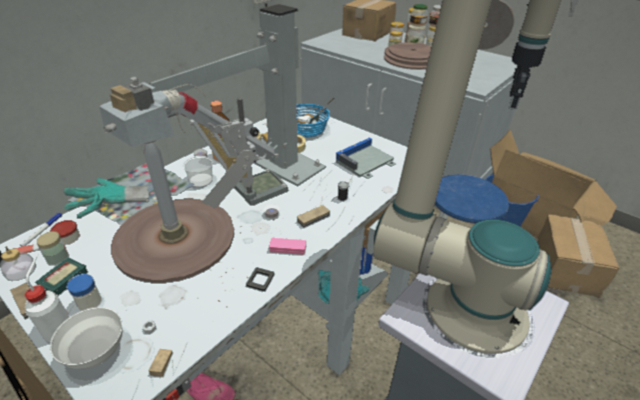

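View pics/side0.png

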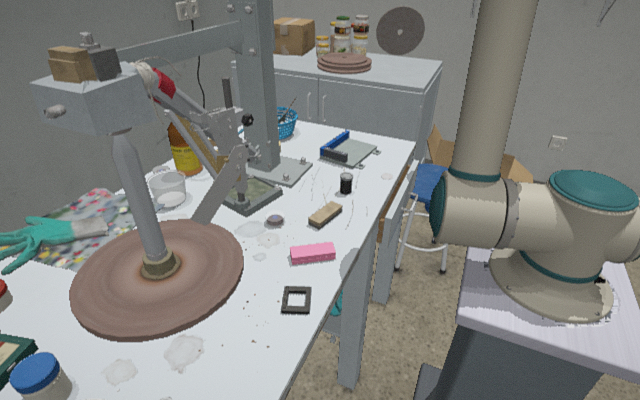

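View pics/wrist0.png

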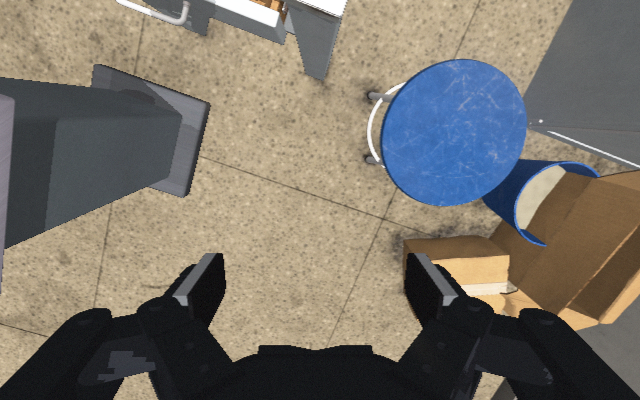

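Run:
```python
from h import *
a=cv2.imread("pics/scene0.png")[120:300,230:410];b=cv2.imread("pics/side0.png")[120:300,230:410]
cv2.imwrite("pics/crop0.png",cv2.resize(np.hstack([a,b]),(800,400),interpolation=cv2.INTER_CUBIC))
for c,pts in dict(scene=[[316,216],[287,248],[365,165],[343,198],[270,219],[262,279]],side=[[322,215],[314,254],[348,153],[346,193],[274,222]]).items():
    print(c,np.round(ray(c,pts,0.01),3).tolist())
```

```text
scene [[0.462, -0.001, 0.01], [0.436, 0.142, 0.01], [0.509, -0.301, 0.01], [0.456, -0.115, 0.01], [0.548, 0.091, 0.01], [0.409, 0.254, 0.01]]
side [[0.477, 0.005, 0.01], [0.438, 0.135, 0.01], [0.534, -0.322, 0.01], [0.46, -0.108, 0.01], [0.566, 0.076, 0.01]]
```

View pics/crop0.png

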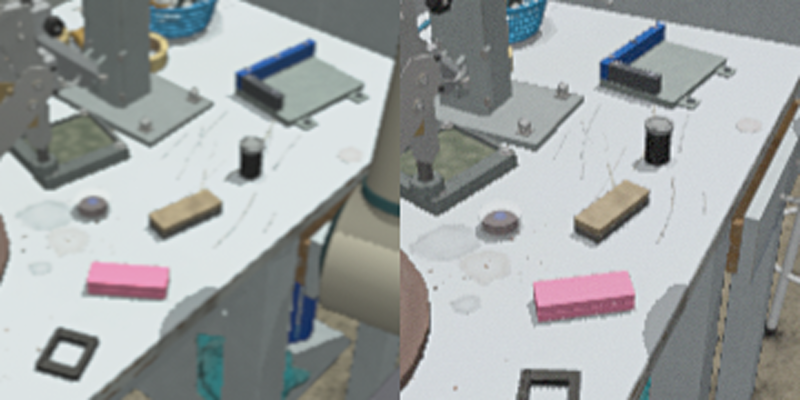

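Candidates for the stone: the tan/dark one at scene (316,216), which is straight ahead at about (0.47, 0.0); the pink block at (287,247), not meant; and a small tan block at (161,362), the far-left clutter. The description fits (316,216). I'll move the wrist camera over it for a close check.

Emit:
arm_command([
  [[0,0,0],[20,36,12],0],
  [[0,0,0],[20,38,12],0],
  [[0,0,0],[20,38,12],0],
  [[0,0,0],[20,38,12],0],
  [[0,0,0],[20,38,12],0],
  [[0,0,0],[20,38,10],0],
  [[0,0,0],[20,38,10],0],
  [[0,0,0],[20,38,0],0],
  [[0,0,0],[20,38,0],0],
  [[0,0,0],[20,38,0],0],
  [[0,0,0],[0,0,0],0],
  [[0,0,0],[0,0,0],0],
])

```text
clock: 2.45
position: [0.392, -0.1642, 0.3114]
ee_rot: [0.0, 0.985, 0.17, -0.0]
contact_force: [-0.2, 0.1, -0.1]
width: 0.0854
```

Run:
```python
from h import *
P=imaging.camera_params("wrist");im=imaging.get_image("wrist");cv2.imwrite("pics/w1.png",im)
import pickle;pickle.dump(P,open("P1.pkl","wb"))
print(-np.array(P["R"]).T@P["t"]);print(np.round(P["R"],3))
s=telemetry.get_state();print(s["clock"],s["position"],s["ee_rot"],s["qpos"])
for n in ["whetstone","jig","jig_fence","jig_stop","jig_bed","film_can_center"]:
    D=finder.cut_out("wrist",n); print(n,[(round(d["score"],2),d["extent"]) for d in D])
    for d in D[:2]:
        c,_=cv2.findContours(d["pixels"].astype(np.uint8),0,2); c=max(c,key=cv2.contourArea); r=cv2.minAreaRect(c); print(np.round(cv2.boxPoints(r),1).tolist())
```

```text
[ 0.46024214 -0.14023658  0.45329831]
[[ 0.334 -0.943 -0.   ]
 [-0.904 -0.32   0.283]
 [-0.267 -0.094 -0.959]]
2.5 [ 0.39191703 -0.16460553  0.31133765] [ 3.53846683e-04  9.85560701e-01  1.69322015e-01 -1.86739308e-04] [-5.60951302e-01  5.89899057e-03  1.63717399e+00 -7.78247244e-04
  1.49832521e+00  6.69617852e-01]
whetstone [(0.8, [79.4, 10.5, 63.2, 82.5]), (0.67, [391.4, 50.9, 137.4, 116.1]), (0.64, [176.1, 35.7, 73.1, 61.5])]
[[78.5999984741211, 16.899999618530273], [109.0999984741211, 3.4000000953674316], [144.0, 82.30000305175781], [113.5999984741211, 95.80000305175781]]
[[390.8999938964844, 115.5], [435.0, 43.5], [532.2000122070312, 103.0999984741211], [488.1000061035156, 175.10000610351562]]
jig [(0.7, [394.2, 32.1, 159.5, 145.7])]
[[381.20001220703125, 128.0], [444.6000061035156, 26.700000762939453], [552.0, 93.9000015258789], [488.70001220703125, 195.1999969482422]]
jig_fence [(0.64, [439.3, 31.6, 112.6, 73.7])]
[[435.1000061035156, 45.5], [446.3999938964844, 27.799999237060547], [551.5, 94.69999694824219], [540.2000122070312, 112.4000015258789]]
jig_stop [(0.8, [405.0, 41.8, 45.8, 60.0]), (0.61, [391.8, 33.0, 138.6, 134.4])]
[[403.6000061035156, 98.5999984741211], [439.5, 38.900001525878906], [452.3999938964844, 46.599998474121094], [416.6000061035156, 106.4000015258789]]
[[388.0, 113.0999984741211], [438.79998779296875, 35.20000076293945], [535.4000244140625, 98.19999694824219], [484.6000061035156, 176.10000610351562]]
jig_bed [(0.69, [390.9, 35.2, 139.1, 136.2])]
[[391.20001220703125, 115.4000015258789], [436.1000061035156, 44.599998474121094], [532.0, 105.30000305175781], [487.1000061035156, 176.10000610351562]]
film_can_center [(0.71, [292.6, 87.8, 25.2, 27.7])]
[[292.0, 88.0], [318.0, 88.0], [318.0, 115.0], [292.0, 115.0]]
```

View pics/w1.png

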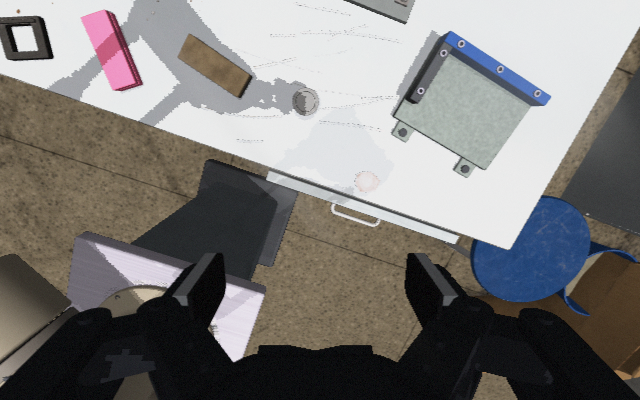

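The stone (tan top, dark underside) is at about (214,65), the pink one at (112,50), the film can at (305,101) and the jig at (470,105), with the blue fence at upper right and the dark stop on the left. I'll zoom in to read the corners.

Run:
```python
from h import *
im=cv2.imread("pics/w1.png")
cv2.imwrite("pics/j1.png",cv2.resize(im[20:190,380:560],None,fx=4.4,fy=3.5,interpolation=cv2.INTER_CUBIC))
a=cv2.resize(im[20:110,160:330],None,fx=4.7,fy=4.7,interpolation=cv2.INTER_CUBIC);cv2.imwrite("pics/s1.png",a)
```

```text
(no output)
```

View pics/j1.png

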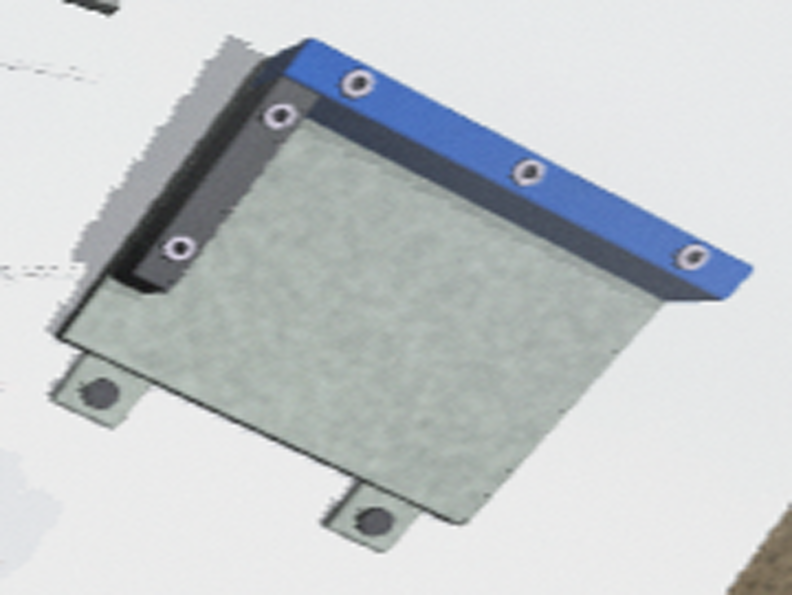

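View pics/s1.png

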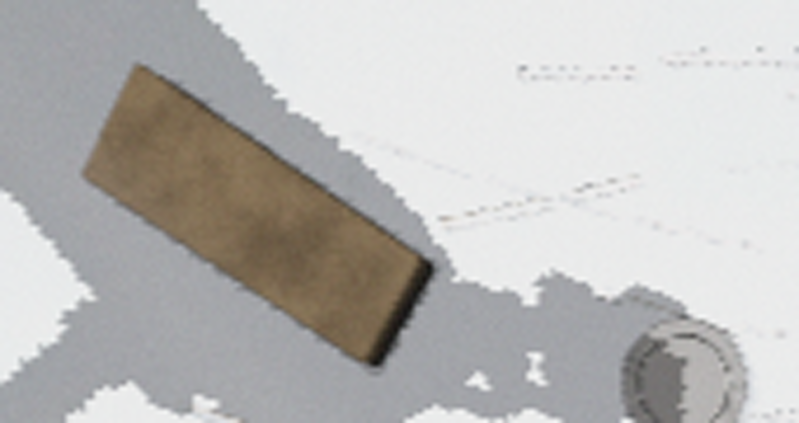

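```bash
cat >> h.py <<'E'
from scipy.optimize import least_squares
def fit(cam,P,pts,px,x0):
    pts=np.array(pts)/1000.;px=np.array(px,float)
    def W(p):
        c,s=np.cos(p[2]),np.sin(p[2]);return np.c_[p[0]+c*pts[:,0]-s*pts[:,1],p[1]+s*pts[:,0]+c*pts[:,1],pts[:,2]]
    r=least_squares(lambda p:(proj(cam,W(p),P)-px).ravel(),x0,loss='soft_l1')
    return r.x,np.round((proj(cam,W(r.x),P)-px),1).tolist()
E
python3 - <<'E'
from h import *
import pickle;P=pickle.load(open("P1.pkl","rb"))
z=lambda a:np.array(a)/[4.4,3.5]+[380,20]
pts=[[58,80,38],[58,-80,38],[44,-80,38],[-58,-80,12],[-58,80,12],[-32,66,38],[-32,80,38],[44,66,12],[44,-80,12]]
px=z([[308,38],[752,268],[725,298],[460,523],[60,337],[165,292],[133,275],[305,120],[662,303]])
print("jig",*fit("wrist",P,pts,px,[.52,-.31,0.]))
s=np.array([[138,65],[82,175],[368,362],[422,260]])/4.7+[160,20]
print("stone",*fit("wrist",P,[[17,45,21],[-17,45,21],[-17,-45,21],[17,-45,21]],s,[.47,0,0.]))
print(np.round(ray("wrist",s,.021,P),4).tolist())
print("can",ray("wrist",[[305,101]],.051,P))
print(imaging.camera_params("wrist")["t"]-P["t"])
# scene/side cross-check of stone
for c in ["scene","side"]:
    im=imaging.get_image(c)
    for n in ["whetstone","film_can_center","gem_box_center"]:
        for d in finder.cut_out(c,n):
            m=np.argwhere(d["pixels"])[:,::-1].mean(0); print(c,n,round(d["score"],2),m,np.round(ray(c,m,{"w":.0105,"f":.025,"g":.01}[n[0]]),4))
E
```

```text
jig [ 0.53463049 -0.33311704 -0.15867935] [[0.1, -1.0], [1.0, -0.1], [-0.1, 1.3], [0.9, 1.5], [-0.6, 0.2], [0.5, 0.5], [-1.3, -0.1], [-5.2, -3.2], [0.6, 0.2]]
stone [ 0.4694157   0.00227374 -0.24079862] [[-0.3, -0.7], [-0.2, 0.3], [-0.2, 0.8], [0.9, -0.3]]
[[0.4959, 0.0414, 0.021], [0.4641, 0.0499, 0.021], [0.4433, -0.0374, 0.021], [0.4744, -0.0444, 0.021]]
can [[ 0.46776688 -0.12441086  0.051     ]]
[0.00054749 0.0004551  0.00012644]
scene whetstone 0.9 [313.2257384  215.92616034] [[0.4676 0.0043 0.0105]]
scene whetstone 0.82 [287.22813688 245.97908745] [[0.4401 0.1367 0.0105]]
scene film_can_center 0.73 [343.12804878 190.6402439 ] [[ 0.4656 -0.1267  0.025 ]]
scene film_can_center 0.34 [347.91666667 161.39102564] [[ 0.5501 -0.262   0.025 ]]
scene gem_box_center 0.5 [271.38823529 211.51176471] [[0.5678 0.0662 0.01  ]]
side whetstone 0.85 [324.83669725 214.97431193] [[0.4712 0.0029 0.0105]]
side film_can_center 0.49 [345.63099631 183.00369004] [[ 0.4698 -0.1299  0.025 ]]
side gem_box_center 0.71 [274.62582781 218.71192053] [[0.5712 0.0642 0.01  ]]
```

Emit:
arm_command([
  [[0,0,0.124],[9.6,20.9,-23.5],0],
  [[0,0,0.124],[9.6,20.9,-23.5],0],
  [[0,0,0.124],[9.6,20.9,-23.5],0],
  [[0,0,0.124],[9.6,20.9,-23.5],0],
  [[0,0,0.124],[9.6,20.9,-23.5],0],
  [[0,0,0.124],[9.6,20.9,-23.5],0],
  [[0,0,0.124],[9.6,20.9,-23.5],0],
  [[0,0,0.124],[9.6,20.9,-23.5],0],
  [[0,0,0],[0,0,0],0],
  [[0,0,0],[0,0,0],0],
])

```text
clock: 4.45
position: [0.4693, 0.0029, 0.1238]
ee_rot: [0.0, 0.786, 0.618, 0.0]
contact_force: [0.0, -0.4, -0.2]
width: 0.0854
```

Run:
```python
from h import *
P=imaging.camera_params("wrist");im=imaging.get_image("wrist");cv2.imwrite("pics/w2.png",im)
s=telemetry.get_state();print(s["clock"],s["position"],s["ee_rot"],s["qpos"])
c,t=np.cos(-.241),np.sin(-.241)
print(proj("wrist",[[.4694+c*a-t*b,.0023+t*a+c*b,.021] for a,b in [(.017,.045),(-.017,.045),(-.017,-.045),(.017,-.045)]],P))
D=finder.cut_out("wrist","whetstone")
for d in D[:3]:
    print(d["score"],d["extent"])
```

```text
4.5 [0.46944889 0.00266328 0.12414582] [6.98814070e-04 7.86419410e-01 6.17692385e-01 3.75686595e-04] [-1.42369736e-01  2.08513534e-01  1.88994571e+00 -4.89153418e-04
  1.04160388e+00  9.70627557e-02]
[[336.21974471 147.56915122]
 [293.34474407 147.51705683]
 [295.26170933 251.21067361]
 [334.07587409 251.25889283]]
0.95 [180.5, 0.0, 112.1, 103.9]
```

View pics/w2.png

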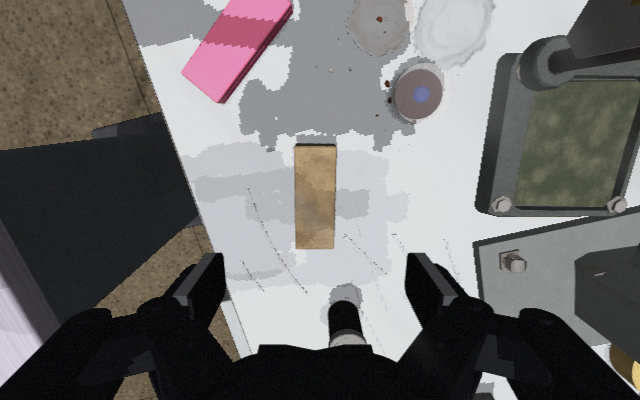

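The close view shows the stone at (293–336, 147–248), tan on dark, matching the predicted corners and square to the jaws. The pink block is well away at upper left, so I'll lower and grip.

Emit:
arm_command([
  [[0,0,0],[0,0,-40],60],
  [[0,0,0],[0,0,-40],60],
  [[0,0,0],[0,0,-25],60],
  [[0,0,0],[0,0,-15],60],
  [[0,0,0],[0,0,0],60],
  [[0,0,0],[0,0,0],255],
  [[0,0,0],[0,0,0],255],
  [[0,0,0],[0,0,0],255],
  [[0,0,0],[0,0,0],255],
  [[0,0,0],[0,0,0],255],
  [[0,0,0],[0,0,0],255],
  [[0,0,0],[0,0,0],255],
], newtons=40)

```text
clock: 6.05
position: [0.4701, 0.0029, 0.0046]
ee_rot: [0.001, 0.786, 0.618, 0.001]
contact_force: [-0.8, -1.2, 6.7]
width: 0.0333
```

Emit:
arm_command([
  [[0,0,0],[0,0,20],255],
  [[0,0,0],[0,0,40],255],
  [[0,0,0],[0,0,50],255],
  [[0,0,0.01],[8,-40,10],255],
  [[0,0,0.01],[8,-40,0],255],
  [[0,0,0.01],[8,-40,0],255],
  [[0,0,0.01],[8,-40,0],255],
  [[0,0,0.01],[8,-40,0],255],
  [[0,0,0.01],[8,-40,0],255],
  [[0,0,0.01],[8,-40,0],255],
  [[0,0,0.01],[9,-40,0],255],
  [[0,0,0],[0,0,0],255],
  [[0,0,0],[0,0,0],255],
])

```text
clock: 7.68
position: [0.5333, -0.316, 0.1229]
ee_rot: [-0.001, 0.761, 0.649, 0.0]
contact_force: [0.4, 1.2, -1.4]
width: 0.0337
```

Run:
```python
from h import *
import pickle
P=imaging.camera_params("wrist");im=imaging.get_image("wrist");cv2.imwrite("pics/w3.png",im)
pickle.dump(P,open("P3.pkl","wb"))
s=telemetry.get_state();print(s["clock"],s["position"],s["ee_rot"],s["qpos"],s["width"],s["contact_force"])
c,t=np.cos(-.1587),np.sin(-.1587)
J=np.array([[58,80,38],[58,-80,38],[44,-80,38],[44,66,38],[-58,-80,12],[-58,80,12],[-32,66,38],[-32,80,38],[44,66,12],[44,-80,12]])/1e3
q=proj("wrist",np.c_[.5346+c*J[:,0]-t*J[:,1],-.3331+t*J[:,0]+c*J[:,1],J[:,2]],P);print(np.round(q,1).tolist())
for p in q: cv2.circle(im,tuple(int(round(v)) for v in p),3,(0,0,255),1)
cv2.imwrite("pics/w3o.png",im)
im=imaging.get_image("side");cv2.imwrite("pics/s3.png",cv2.resize(im[110:230,250:410],None,fx=5,fy=5,interpolation=cv2.INTER_CUBIC))
```

```text
7.725 [ 0.53328527 -0.31552305  0.12297816] [-9.52475392e-04  7.60624938e-01  6.49190878e-01  3.19125449e-05] [-6.46780959e-01  4.17476915e-01  1.56799898e+00  5.16796573e-04
  1.15796311e+00 -4.89233575e-01] 0.03367286395053425 [ 0.21012664  0.2805815  -1.98086292]
[[400.7, 124.1], [386.3, 314.6], [370.1, 314.6], [380.1, 143.8], [257.8, 297.1], [247.3, 123.0], [276.3, 143.8], [275.6, 124.1], [373.6, 140.6], [365.4, 297.1]]
```

View pics/w3o.png

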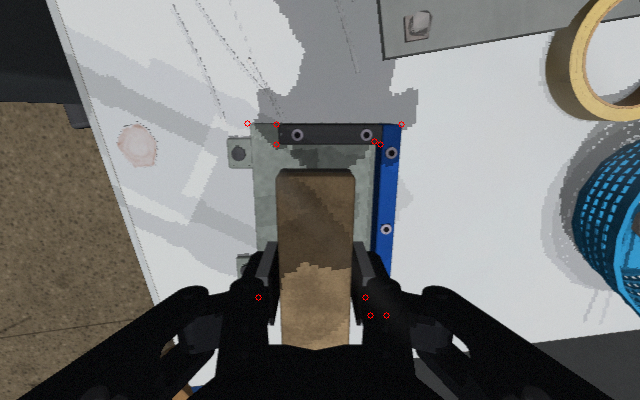

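View pics/s3.png

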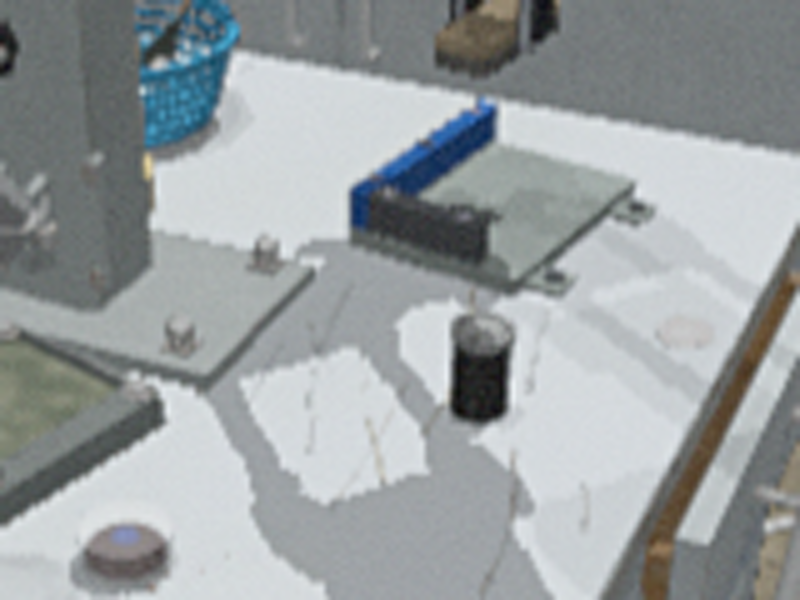

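The stone is held between the jaws, end at (277–355, 171), over the bed. The jig features sit about 3 px (2 mm) to the fence side of my prediction, so I'll correct +4/-2 mm and lower.

Emit:
arm_command([
  [[0,0,0],[2,-1,-20],255],
  [[0,0,0],[2,-1,-30],255],
  [[0,0,0],[0,0,-30],255],
  [[0,0,0],[0,0,-14],255],
  [[0,0,0],[0,0,0],255],
  [[0,0,0],[0,0,0],255],
])

```text
clock: 8.52
position: [0.5388, -0.3191, 0.0306]
ee_rot: [0.001, 0.761, 0.649, 0.0]
contact_force: [0.9, 0.2, -1.9]
width: 0.0336
```

Run:
```python
from h import *
import pickle
P=imaging.camera_params("wrist");im=imaging.get_image("wrist");cv2.imwrite("pics/w4.png",im)
s=telemetry.get_state();print(s["clock"],s["position"],s["ee_rot"],s["qpos"],s["width"],s["contact_force"])
c,t=np.cos(-.1587),np.sin(-.1587)
J=np.array([[58,80,38],[58,-80,38],[44,-80,38],[44,66,38],[-58,-80,12],[-58,80,12],[-32,66,38],[-32,80,38],[44,66,12],[44,-80,12]])/1e3
q=proj("wrist",np.c_[.5366+c*J[:,0]-t*J[:,1],-.3334+t*J[:,0]+c*J[:,1],J[:,2]],P);print(np.round(q,1).tolist())
for p in q: cv2.circle(im,tuple(int(round(v)) for v in p),3,(0,0,255),1)
cv2.imwrite("pics/w4o.png",im)
```

```text
8.575 [ 0.5389112  -0.31924072  0.03074323] [1.34941801e-03 7.60632236e-01 6.49181538e-01 3.33016371e-04] [-6.45861704e-01  5.14658999e-01  1.66274878e+00  7.97420294e-05
  9.61405841e-01 -4.88128407e-01] 0.0332699496934363 [ 0.91155962  0.13848488 -2.1026299 ]
[[449.6, 126.8], [415.0, 412.7], [390.7, 412.7], [413.9, 159.5], [225.9, 375.5], [200.1, 124.4], [241.3, 159.5], [239.1, 126.8], [398.3, 152.0], [381.2, 375.3]]
```

View pics/w4o.png

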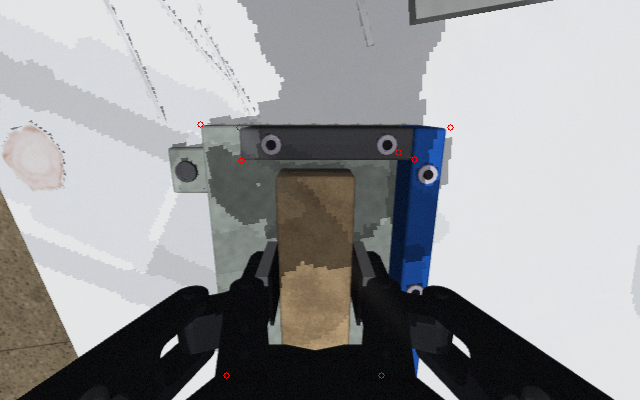

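Emit:
arm_command([
  [[0,0,0],[-3,0,-7],255],
  [[0,0,0],[0,0,-5],255],
  [[0,0,0],[0,0,-1.5],255],
  [[0,0,0],[0,0,0],255],
  [[0,0,0],[0,0,0],255],
])

```text
clock: 9.2
position: [0.5346, -0.3187, 0.0166]
ee_rot: [-0.0, 0.761, 0.649, -0.0]
contact_force: [-1.8, 1.3, 5.9]
width: 0.0331
```

Emit:
arm_command([
  [[0,0,0],[0.3,2,0],255],
  [[0,0,0],[0.3,2,0],255],
  [[0,0,0],[0.2,1,0],255],
  [[0,0,0],[0,0,0],255],
])

```text
clock: 9.7
position: [0.5368, -0.3148, 0.0166]
ee_rot: [0.002, 0.761, 0.649, 0.0]
contact_force: [-0.5, -3.1, 4.6]
width: 0.0334
```

Emit:
arm_command([
  [[0,0,0],[0.1,1,0],255],
  [[0,0,0],[0,0,0],255],
])

```text
clock: 9.95
position: [0.5369, -0.3139, 0.0166]
ee_rot: [0.002, 0.761, 0.649, 0.0]
contact_force: [-1.1, -3.7, 5.1]
width: 0.0336
```

Emit:
arm_command([
  [[0,0,0],[0.1,1,0],255],
  [[0,0,0],[0,0,0],255],
])

```text
clock: 10.2
position: [0.537, -0.3135, 0.0166]
ee_rot: [0.002, 0.761, 0.649, -0.0]
contact_force: [-1.8, -4.0, 5.0]
width: 0.0332
```

Emit:
arm_command([
  [[0,0,0],[0.1,1,0],255],
  [[0,0,0],[0,0,0],255],
])

```text
clock: 10.45
position: [0.5371, -0.3135, 0.0166]
ee_rot: [0.003, 0.76, 0.65, -0.001]
contact_force: [-1.1, -6.4, 3.9]
width: 0.0334
```

Emit:
arm_command([
  [[0,0,0],[0.1,1,0],255],
  [[0,0,0],[0,0,0],255],
])

```text
clock: 10.7
position: [0.5371, -0.3135, 0.0166]
ee_rot: [0.003, 0.76, 0.65, -0.001]
contact_force: [-2.3, -9.6, 3.7]
width: 0.0331
```

Emit:
arm_command([
  [[0,0,0],[0.1,1,0],255],
  [[0,0,0],[0,0,0],255],
])

```text
clock: 10.95
position: [0.5372, -0.3135, 0.0167]
ee_rot: [0.004, 0.76, 0.65, -0.002]
contact_force: [-2.2, -12.2, 2.5]
width: 0.0337
```

The force rose to 12 N with the tool standing still, so the stone's end is on the stop. I'll open just enough to clear and lift.

Emit:
arm_command([
  [[0,0,0],[0,0,0],123],
  [[0,0,0],[0,0,0],123],
  [[0,0,0],[0,0,0],123],
  [[0,0,0],[0,0,0],123],
  [[0,0,0],[0,0,15],123],
  [[0,0,0],[0,0,30],123],
  [[0,0,0],[0,-10,40],123],
  [[0,0,0],[0,-30,40],123],
  [[0,0,0],[0,-30,0],123],
  [[0,0,0],[0,0,0],123],
  [[0,0,0],[0,0,0],123],
])

```text
clock: 12.32
position: [0.5359, -0.3779, 0.1409]
ee_rot: [-0.001, 0.761, 0.649, 0.0]
contact_force: [-0.2, -0.0, 0.9]
width: 0.044
```

Run:
```python
from h import *
import pickle
P=imaging.camera_params("wrist");im=imaging.get_image("wrist");cv2.imwrite("pics/w5.png",im)
pickle.dump(P,open("P5.pkl","wb"))
s=telemetry.get_state();print(s["clock"],s["position"],s["ee_rot"],s["qpos"],s["width"],s["contact_force"])
cv2.imwrite("pics/w5z.png",cv2.resize(im[60:330,200:470],None,fx=2.2,fy=2.2,interpolation=cv2.INTER_CUBIC))
```

```text
12.375 [ 0.5359186  -0.37754364  0.14067078] [-7.74284062e-04  7.60611156e-01  6.49207236e-01  1.88389978e-04] [-7.20122642e-01  4.53234891e-01  1.45856590e+00  6.31340328e-04
  1.23127032e+00 -5.62620960e-01] 0.04422052093035105 [0.49201517 0.09682516 0.04952658]
```

View pics/w5.png

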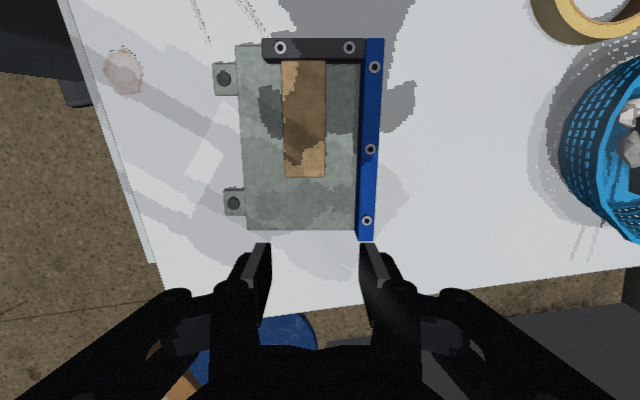

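View pics/w5z.png

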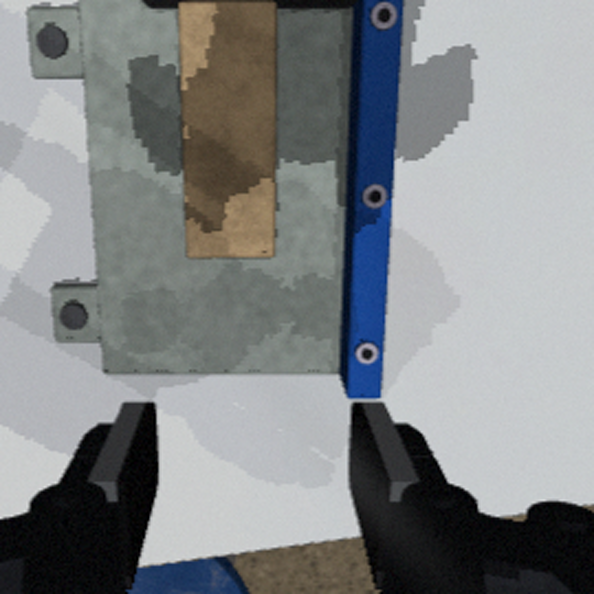

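Run:
```python
from h import *
import pickle;P=pickle.load(open("P5.pkl","rb"))
pts=[[58,80,38],[58,-80,38],[44,-80,38],[-58,-80,12],[-58,80,12],[-32,80,38],[-32,66,38]]
px=[[384.5,38.5],[373,240.5],[357.5,240.5],[248,229.5],[236.5,45.5],[262,38.5],[263,59.5]]
x,r=fit("wrist",P,pts,px,[.5366,-.333,-.159]);print("jig",x,r)
c,t=np.cos(x[2]),np.sin(x[2])
w=ray("wrist",[[285,177.3],[325.5,177],[281.5,62],[325.7,62]],.033,P)[:,:2]-x[:2]
print(np.round(1000*np.c_[w@[c,t],w@[-t,c]],1))
```

```text
jig [ 0.5366125  -0.33442601 -0.16121038] [[2.0, -0.5], [1.0, 2.1], [0.4, 2.0], [-1.1, 1.6], [-1.6, -0.2], [-0.2, -0.7], [-0.3, -0.5]]
[[-18.4 -23.5]
 [ 15.4 -23.2]
 [-18.7  64.7]
 [ 14.5  64.8]]
```

Run:
```python
from h import *
S=[((.2759,1.5049),(.19219,-.54198,.23134)),((.0059,1.6372),(.3919,-.1646,.3113)),((.2085,1.88995),(.46945,.00266,.12415)),((.4175,1.568),(.53329,-.31552,.12298)),((.5147,1.66275),(.53891,-.31924,.03074)),((.45323,1.45859),(.53592,-.37754,.14067))]
q=np.array([s[0] for s in S]);p=np.array([s[1] for s in S])
def res(v):
    a,b,h,d,e=v
    r=np.sqrt(p[:,0]**2+p[:,1]**2-d*d)
    return np.r_[a*np.sin(q[:,0])+b*np.sin(q.sum(1))+e-r, h+a*np.cos(q[:,0])+b*np.cos(q.sum(1))-p[:,2]]
o=least_squares(res,[.4,.4,.1,.067,0]);print(o.x,np.abs(o.fun).max())
a,b,h,d,e=o.x
tx=np.array([.5366+.9870*.010+.1605*.021,-.3344-.1605*.010+.987*.021]);r0=np.sqrt((tx**2).sum()-d*d)
print(tx,r0)
for L in [.15,.2,.25,.3,.35]:
  for th in [.5,.65,.8]:
    r=r0-L*np.sin(th)-e; z=.033+L*np.cos(th)-h-L
    D=np.hypot(r,z);c3=(D*D-a*a-b*b)/(2*a*b)
    q3=np.arccos(c3);q2=np.arctan2(r,z)-np.arctan2(b*np.sin(q3),a+b*c3)
    print(L,th,round(q2,2),round(q3,2),"q5",round(np.pi-th-q2-q3,2))
```

```text
[ 5.81949452e-01  4.19449920e-01 -2.39065072e-01 -3.74345388e-06
 -5.57614277e-04] 0.012844979974672488
[ 0.5498405 -0.315278 ] 0.6338176336378127
0.15 0.5 0.43 1.85 q5 0.36
0.15 0.65 0.42 1.91 q5 0.16
0.15 0.8 0.42 1.96 q5 -0.04
0.2 0.5 0.41 1.91 q5 0.32
0.2 0.65 0.4 1.99 q5 0.11
0.2 0.8 0.4 2.06 q5 -0.12
0.25 0.5 0.39 1.97 q5 0.28
0.25 0.65 0.37 2.07 q5 0.05
0.25 0.8 0.38 2.15 q5 -0.19
0.3 0.5 0.36 2.04 q5 0.24
0.3 0.65 0.35 2.14 q5 -0.01
0.3 0.8 0.37 2.25 q5 -0.27
0.35 0.5 0.34 2.1 q5 0.21
0.35 0.65 0.33 2.22 q5 -0.06
0.35 0.8 0.36 2.34 q5 -0.36<stdin>:6: RuntimeWarning: invalid value encountered in sqrt
```

Run:
```python
from h import *
import pickle;P=pickle.load(open("P5.pkl","rb"))
print("basket z.1/.0",ray("wrist",[[560,150],[575,80],[580,220]],.1,P),ray("wrist",[[560,150]],.05,P))
print("column base",ray("scene",[[270,170],[300,165],[285,175],[325,170]],0.0))
print("column top front",ray("scene",[[262,10],[298,10]],0.5))
```

```text
basket z.1/.0 [[ 0.6877763  -0.35163564  0.1       ]
 [ 0.693587   -0.31331151  0.1       ]
 [ 0.7030377  -0.39867114  0.1       ]] [[ 0.72601063 -0.36372086  0.05      ]]
column base [[ 0.72957243 -0.08699323  0.        ]
 [ 0.67705246 -0.17261156  0.        ]
 [ 0.67384058 -0.09842978  0.        ]
 [ 0.59701901 -0.2042105   0.        ]]
column top front [[ 0.66697657 -0.03791391  0.5       ]
 [ 0.60562273 -0.09506555  0.5       ]]
```

Run:
```python
from h import *
for c in ["scene","side"]:
    im=imaging.get_image(c); cv2.imwrite(f"pics/{c}6.png",im)
```

```text
(no output)
```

View pics/scene6.png

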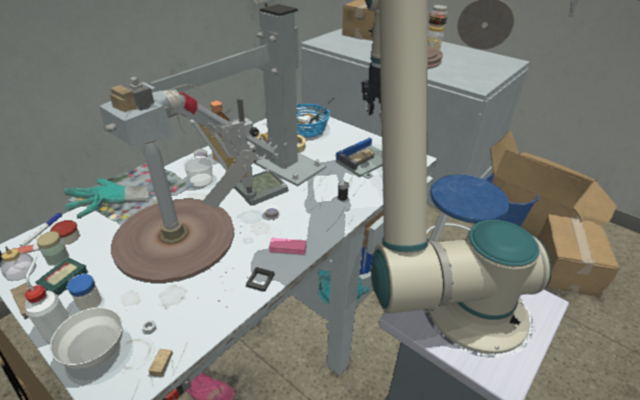

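View pics/side6.png

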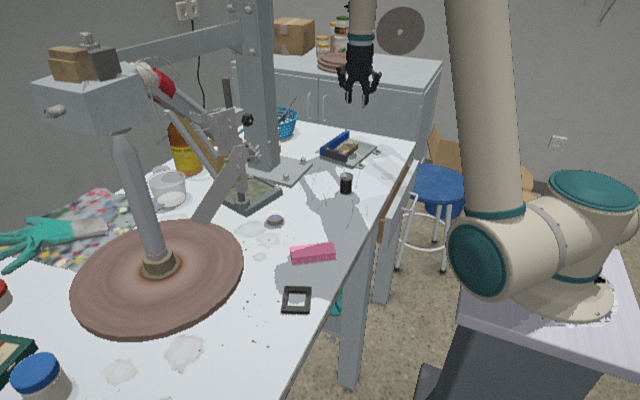

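The stone lies on the bed with its end at the stop, spanning jig x from -18.5 to 15, parallel to the fence. To press, I'll close the fingers and turn them so their flat side faces the fence. I'll lean the tool about 0.65 rad over the stone, so a push in x bears on the upper -x edge slanting into the fence and down. The camera turns to the robot side, clear of the basket.

Emit:
arm_command([
  [[0,0,0.174],[-5,8,0],255],
  [[0,0,0.174],[-5,8,0],255],
  [[0,0,0.174],[-5,8,0],255],
  [[0,0,0.174],[-5,8,0],255],
  [[0,0,0.174],[-5,8,0],255],
  [[0,0,0.174],[-5,8,0],255],
  [[0,0,0.174],[-5,8,0],255],
  [[0,0,0.174],[-5,8,0],255],
  [[0,0,0.174],[-5,8,0],255],
  [[0.026,0.16,0],[0,0,0],255],
  [[0.026,0.16,0],[0,0,0],255],
  [[0.026,0.16,0],[0,0,0],255],
  [[0.026,0.16,0],[0,0,0],255],
  [[0,0,0],[0,0,0],255],
  [[0,0,0],[0,0,0],255],
])

```text
clock: 14.35
position: [0.4909, -0.3063, 0.1411]
ee_rot: [-0.317, 0.077, 0.945, 0.025]
contact_force: [-0.0, 0.5, 0.8]
width: -0.0
```

```bash
cat > st.py <<'E'
from h import *
from scipy.spatial.transform import Rotation as Ro
JO=np.array([.5366,-.3344]);JY=-.161
def st():
    s=telemetry.get_state();c,t=np.cos(JY),np.sin(JY)
    w=s["position"][:2]-JO
    M=Ro.from_quat(np.roll(s["ee_rot"],-1)).as_matrix();Rj=np.array([[c,t,0],[-t,c,0],[0,0,1]])
    f=Rj@s["contact_force"]
    print("t",round(s["clock"],2),"jig TCP mm",np.round(1000*np.r_[Rj[:2,:2]@w,s["position"][2]],1),"F jig",np.round(f,1),"w",round(s["width"],4))
    print("tool axes in jig (cols):\n",np.round(Rj@M,3),"q",np.round(s["qpos"],2))
E
python3 - <<'E'
from st import *
st()
im=imaging.get_image("wrist");cv2.imwrite("pics/w7.png",im)
im=imaging.get_image("side");cv2.imwrite("pics/s7.png",im)
E
```

```text
t 14.35 jig TCP mm [-49.6  20.4 141.1] F jig [-0.1  0.5  0.8] w -0.0
tool axes in jig (cols):
 [[-0.798  0.001 -0.603]
 [ 0.001  1.    -0.   ]
 [ 0.603 -0.001 -0.798]] q [-0.54  0.69  1.2  -0.23  1.86 -1.94]
```

View pics/w7.png

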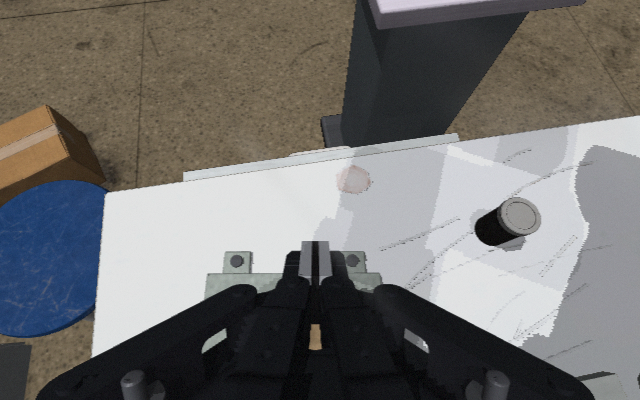

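View pics/s7.png

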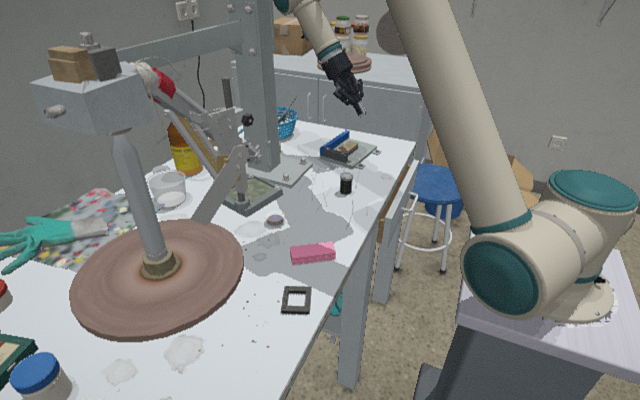

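The tool leans correctly (axis (-0.60, 0, -0.80) in the jig frame), with fingers shut and everything else untouched. I'll descend beside the stone, on the side away from the fence.

Emit:
arm_command([
  [[0,0,0],[0,0,-30],255],
  [[0,0,0],[0,0,-35],255],
  [[0,0,0],[0,0,-30],255],
  [[0,0,0],[0,0,-17],255],
  [[0,0,0],[0,0,0],255],
  [[0,0,0],[8,-1.3,0],255],
  [[0,0,0],[0,0,0],255],
])

```text
clock: 15.32
position: [0.5007, -0.3087, 0.0299]
ee_rot: [-0.316, 0.077, 0.945, 0.025]
contact_force: [-0.2, -0.4, 0.2]
width: -0.0001
```

Run:
```python
from st import *
st()
for c in ["side","scene"]:
    im=imaging.get_image(c);cv2.imwrite(f"pics/{c}8.png",cv2.resize(im[90:210,270:430] if c=="side" else im[90:210,290:450],None,fx=5,fy=5,interpolation=cv2.INTER_CUBIC))
```

```text
t 15.32 jig TCP mm [-39.6  19.7  29.9] F jig [-0.2 -0.5  0.2] w -0.0001
tool axes in jig (cols):
 [[-0.799  0.001 -0.601]
 [ 0.002  1.    -0.001]
 [ 0.601 -0.002 -0.799]] q [-0.53  0.8   1.27 -0.22  1.68 -1.9 ]
```

View pics/side8.png

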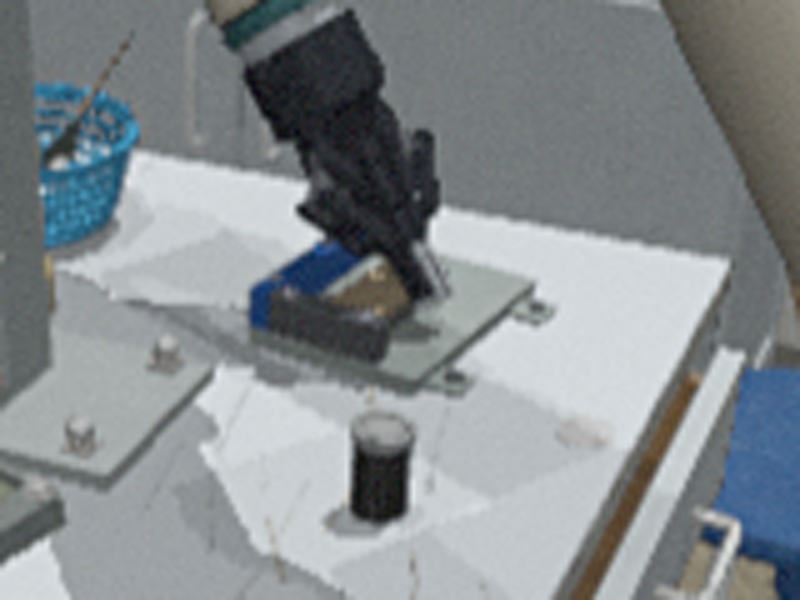

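The side view shows the shut fingers leaning over the bed just on the robot side of the stone, touching nothing. I'll push towards the fence.

Emit:
arm_command([
  [[0,0,0],[3,-0.4,-0.5],255],
  [[0,0,0],[3,-0.4,-0.5],255],
  [[0,0,0],[3,-0.4,0],255],
  [[0,0,0],[3,-0.4,0],255],
  [[0,0,0],[0,0,0],255],
])

```text
clock: 16.05
position: [0.5112, -0.3097, 0.0282]
ee_rot: [-0.318, 0.077, 0.945, 0.025]
contact_force: [-1.8, -0.2, 3.8]
width: 0.0001
```

Run:
```python
from st import *
st()
im=imaging.get_image("side");cv2.imwrite("pics/side9.png",cv2.resize(im[90:210,270:430],None,fx=5,fy=5,interpolation=cv2.INTER_CUBIC))
```

```text
t 16.05 jig TCP mm [-29.   20.3  28.2] F jig [-1.7 -0.5  3.8] w 0.0001
tool axes in jig (cols):
 [[-0.797  0.002 -0.604]
 [ 0.002  1.    -0.   ]
 [ 0.604 -0.001 -0.797]] q [-0.53  0.82  1.24 -0.22  1.7  -1.9 ]
```

View pics/side9.png

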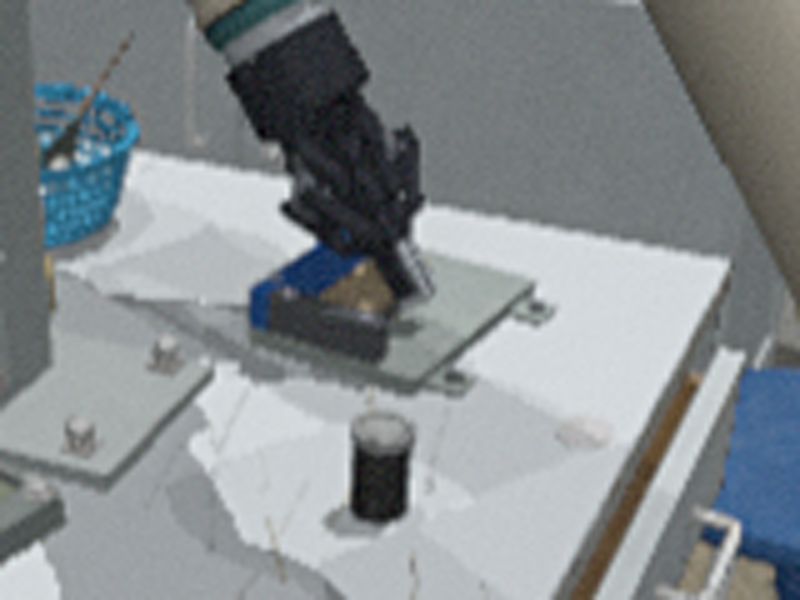

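Contact made, light force (1.7 N across, 3.8 N vertical), and the stone is sliding. Continuing.

Emit:
arm_command([
  [[0,0,0],[3,-0.4,0],255],
  [[0,0,0],[3,-0.4,0],255],
  [[0,0,0],[3,-0.4,0],255],
  [[0,0,0],[3,-0.4,0],255],
  [[0,0,0],[3,-0.4,0],255],
  [[0,0,0],[0,0,0],255],
])

```text
clock: 16.85
position: [0.5262, -0.3121, 0.0282]
ee_rot: [-0.318, 0.077, 0.945, 0.025]
contact_force: [-3.5, -0.8, 5.8]
width: -0.0001
```

Emit:
arm_command([
  [[0,0,0],[2,-0.3,0],255],
  [[0,0,0],[2,-0.3,0],255],
  [[0,0,0],[0,0,0],255],
])

```text
clock: 17.23
position: [0.5301, -0.3126, 0.0282]
ee_rot: [-0.318, 0.077, 0.945, 0.025]
contact_force: [-3.7, -1.5, 5.6]
width: 0.0002
```

```bash
python3 -c "
from st import *
st()"
```

```text
t 17.23 jig TCP mm [-9.9 20.4 28.2] F jig [-3.5 -2.   5.6] w 0.0002
tool axes in jig (cols):
 [[-0.797  0.001 -0.605]
 [ 0.002  1.    -0.001]
 [ 0.605 -0.002 -0.797]] q [-0.52  0.84  1.18 -0.22  1.73 -1.89]
```

Emit:
arm_command([
  [[0,0,0],[1.5,-0.2,0],255],
  [[0,0,0],[1.5,-0.2,0],255],
  [[0,0,0],[0,0,0],255],
])

```text
clock: 17.6
position: [0.5314, -0.3128, 0.0283]
ee_rot: [-0.32, 0.077, 0.944, 0.025]
contact_force: [-7.4, 0.2, 5.1]
width: -0.0001
```

Emit:
arm_command([
  [[0,0,0],[1.5,-0.2,0],255],
  [[0,0,0],[0,0,0],255],
])

```text
clock: 17.85
position: [0.5315, -0.3129, 0.0284]
ee_rot: [-0.322, 0.077, 0.943, 0.026]
contact_force: [-9.7, -0.8, 4.8]
width: 0.0002
```

Emit:
arm_command([
  [[0,0,0],[1.5,-0.2,0],255],
  [[0,0,0],[0,0,0],255],
])

```text
clock: 18.1
position: [0.5316, -0.3129, 0.0285]
ee_rot: [-0.323, 0.077, 0.943, 0.026]
contact_force: [-12.8, 0.7, 4.4]
width: -0.0002
```

```bash
python3 -c "
from st import *
st()"
```

```text
t 18.1 jig TCP mm [-8.4 20.5 28.5] F jig [-12.7  -1.4   4.4] w -0.0002
tool axes in jig (cols):
 [[-0.79   0.002 -0.614]
 [ 0.003  1.     0.001]
 [ 0.614 -0.001 -0.79 ]] q [-0.52  0.85  1.17 -0.22  1.75 -1.89]
```

Force rises with no further motion at TCP jig x = -8.4, so the stone is on the fence. I'll check the seating before pressing harder.

Run:
```python
from st import *
im=imaging.get_image("side");a=im[120:180,300:390]
im=imaging.get_image("scene");b=im[120:190,320:420]
cv2.imwrite("pics/side10.png",cv2.resize(a,None,fx=8.5,fy=8.5,interpolation=cv2.INTER_CUBIC))
cv2.imwrite("pics/scene10.png",cv2.resize(b,None,fx=8,fy=8,interpolation=cv2.INTER_CUBIC))
im=imaging.get_image("wrist");cv2.imwrite("pics/w10.png",im)
```

```text
(no output)
```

View pics/side10.png

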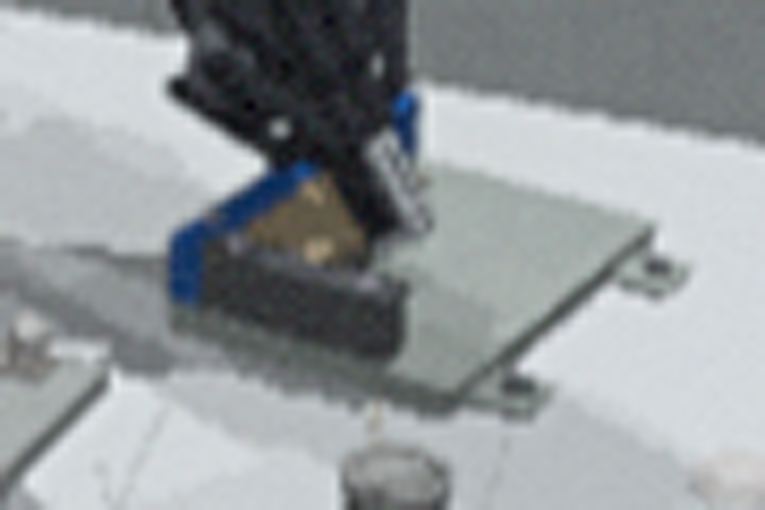

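View pics/scene10.png

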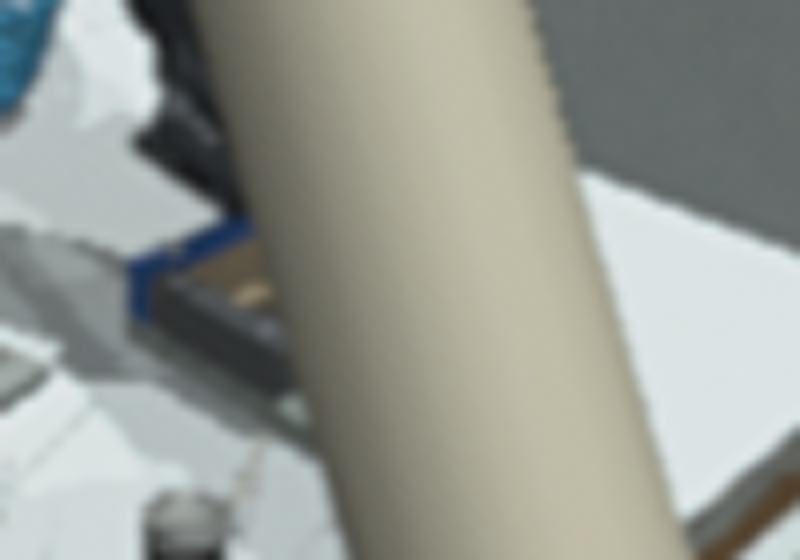

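View pics/w10.png

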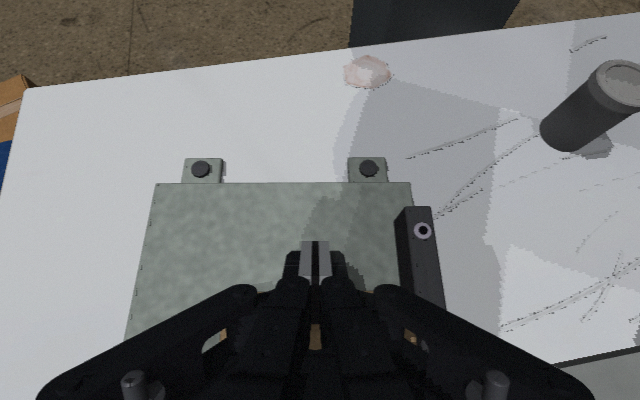

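The stone sits along the fence in these views, but the end-stop contact is hidden by the arm and the stop itself. There is plenty of time (18 s of 67), so I'll back off and look from above before the final push.

Emit:
arm_command([
  [[0,0,0],[-8,1.3,3],255],
  [[0,0,0],[-15,2.4,20],255],
  [[0,0,0],[-5,0,50],255],
  [[-0.026,-0.16,0],[0,0,45],255],
  [[-0.026,-0.16,0],[20,-3,0],255],
  [[-0.026,-0.16,0],[35,-6,0],255],
  [[-0.026,-0.16,0],[35,-6,0],255],
  [[0,0,0],[35,-6,0],255],
  [[0,0,0],[0,0,0],255],
  [[0,0,0],[0,0,0],255],
])

```text
clock: 19.5
position: [0.6337, -0.3302, 0.1455]
ee_rot: [0.0, 0.081, 0.997, 0.0]
contact_force: [0.1, 0.4, -0.5]
width: -0.0003
```

Run:
```python
from st import *
import pickle
st()
P=imaging.camera_params("wrist");im=imaging.get_image("wrist");cv2.imwrite("pics/w11.png",im);pickle.dump(P,open("P11.pkl","wb"))
```

```text
t 19.5 jig TCP mm [ 95.2  19.8 145.5] F jig [-0.   0.4 -0.5] w -0.0003
tool axes in jig (cols):
 [[-1.     0.001  0.001]
 [ 0.001  1.     0.   ]
 [-0.001  0.    -1.   ]] q [-0.58  0.53  1.3   0.    1.3  -1.99]
```

View pics/w11.png

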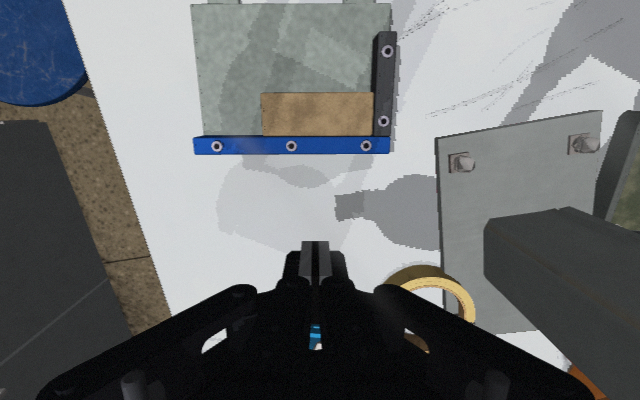

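Run:
```python
from st import *
import pickle;P=pickle.load(open("P11.pkl","rb"))
im=cv2.imread("pics/w11.png")
cv2.imwrite("pics/w11z.png",cv2.resize(im[80:165,240:410],None,fx=4.7,fy=4.7,interpolation=cv2.INTER_CUBIC))
c,t=np.cos(JY),np.sin(JY)
J=np.array([[44,-24,33],[10,-24,33],[10,66,33],[44,66,33],[10,66,38],[58,80,38],[58,-80,38],[44,-80,38],[-32,66,38],[-32,80,38],[-58,-80,12]])/1e3
print(np.round(proj("wrist",np.c_[JO[0]+c*J[:,0]-t*J[:,1],JO[1]+t*J[:,0]+c*J[:,1],J[:,2]],P),1).tolist())
```

```text
[[261.0, 137.4], [258.7, 93.3], [373.3, 93.0], [371.2, 137.1], [374.5, 92.6], [388.6, 155.1], [192.0, 155.6], [190.0, 138.1], [377.5, 31.7], [396.7, 31.7], [187.7, 3.7]]
```

View pics/w11z.png

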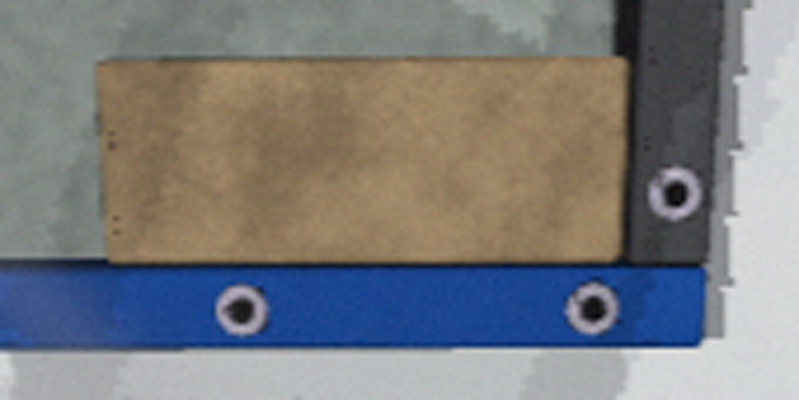

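From above, the stone's long side touches the fence along its length and its end sits on the stop, with edges within about 0.5 mm of the home position. Nothing needs mending, so I'll go back along the same path and make the slanting push.

Emit:
arm_command([
  [[0,0,0],[-35,6,0],255],
  [[0.026,0.16,0],[-35,6,0],255],
  [[0.026,0.16,0],[-35,6,0],255],
  [[0.026,0.16,0],[-20,3,0],255],
  [[0.026,0.16,0],[0,0,-40],255],
  [[0,0,0],[0,0,-40],255],
  [[0,0,0],[0,0,-25],255],
  [[0,0,0],[0,0,-12],255],
  [[0,0,0],[0,0,0],255],
])

```text
clock: 20.68
position: [0.508, -0.3093, 0.0287]
ee_rot: [-0.318, 0.077, 0.945, 0.026]
contact_force: [0.2, 0.2, 0.9]
width: 0.0
```

```bash
python3 -c "
from st import *
st()"
```

```text
t 20.68 jig TCP mm [-32.3  20.2  28.7] F jig [0.1 0.2 0.9] w 0.0
tool axes in jig (cols):
 [[-0.797  0.002 -0.604]
 [ 0.002  1.     0.001]
 [ 0.604 -0.001 -0.797]] q [-0.53  0.81  1.25 -0.22  1.69 -1.9 ]
```

Emit:
arm_command([
  [[0,0,0],[8,-1.3,6],255],
  [[0,0,0],[6,-0.9,0.5],255],
  [[0,0,0],[0,0,0],255],
  [[0,0,0],[2.4,-0.35,-1.8],255],
  [[0,0,0],[2.4,-0.35,-1.8],255],
  [[0,0,0],[2.4,-0.35,-1.8],255],
  [[0,0,0],[2.4,-0.35,-1.8],255],
  [[0,0,0],[0,0,0],255],
])

```text
clock: 21.68
position: [0.5312, -0.3128, 0.0284]
ee_rot: [-0.319, 0.077, 0.944, 0.026]
contact_force: [-3.1, 0.8, 1.3]
width: -0.0001
```

Emit:
arm_command([
  [[0,0,0],[1.6,-0.2,-1.2],255],
  [[0,0,0],[1.6,-0.2,-1.2],255],
  [[0,0,0],[0,0,0],255],
])

```text
clock: 22.05
position: [0.5314, -0.3128, 0.0282]
ee_rot: [-0.322, 0.077, 0.943, 0.026]
contact_force: [-7.9, 0.9, 8.7]
width: -0.0002
```

```bash
python3 -c "
from st import *
st()"
```

```text
t 22.05 jig TCP mm [-8.6 20.5 28.2] F jig [-8.  -0.4  8.7] w -0.0002
tool axes in jig (cols):
 [[-0.791  0.002 -0.612]
 [ 0.003  1.     0.001]
 [ 0.612 -0.001 -0.791]] q [-0.52  0.85  1.17 -0.22  1.75 -1.89]
```

Emit:
arm_command([
  [[0,0,0],[1.8,-0.25,-0.7],255],
  [[0,0,0],[1.8,-0.25,-0.7],255],
  [[0,0,0],[1.8,-0.25,-0.7],255],
  [[0,0,0],[0,0,0],255],
  [[0,0,0],[0,0,0],255],
])

```text
clock: 22.68
position: [0.5317, -0.3128, 0.0284]
ee_rot: [-0.328, 0.078, 0.941, 0.027]
contact_force: [-18.1, 2.5, 12.4]
width: -0.0003
```

Run:
```python
from st import *
st()
im=imaging.get_image("side");a=im[110:190,290:400]
cv2.imwrite("pics/side12.png",cv2.resize(a,None,fx=7,fy=7,interpolation=cv2.INTER_CUBIC))
```

```text
t 22.68 jig TCP mm [-8.3 20.5 28.4] F jig [-18.2  -0.4  12.4] w -0.0003
tool axes in jig (cols):
 [[-0.783  0.004 -0.622]
 [ 0.004  1.     0.002]
 [ 0.622 -0.001 -0.783]] q [-0.52  0.86  1.16 -0.22  1.76 -1.89]
```

View pics/side12.png

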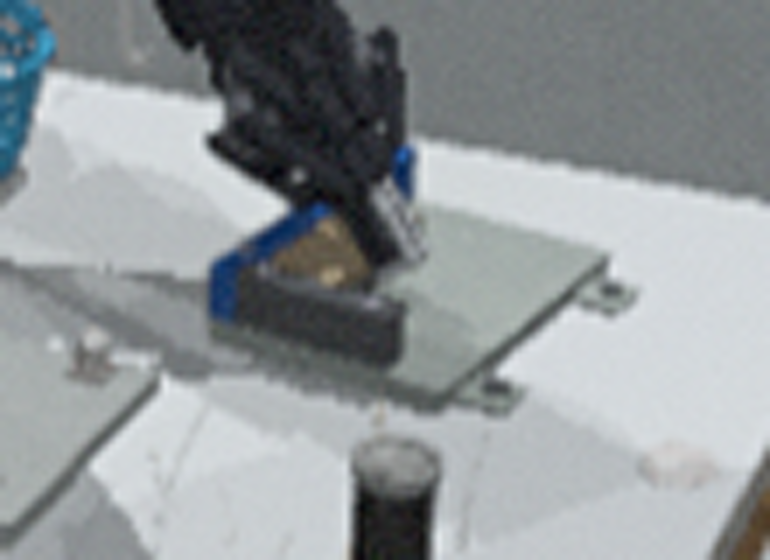

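The push is 18 N into the fence and 12 N down. I'll let it settle, recheck, and check the other items.

Emit:
arm_command([
  [[0,0,0],[0,0,0],255],
  [[0,0,0],[0,0,0],255],
  [[0,0,0],[0,0,0],255],
  [[0,0,0],[0,0,0],255],
])

```text
clock: 23.22
position: [0.5317, -0.3128, 0.0283]
ee_rot: [-0.328, 0.078, 0.941, 0.027]
contact_force: [-18.0, 2.4, 13.1]
width: 0.0001
```

Run:
```python
from st import *
st()
im=imaging.get_image("side")
a=cv2.imread("pics/side0.png")
for nm,(x,y,w,h) in dict(can=(335,165,25,35),gem=(258,208,30,22),frame=(275,282,45,35)).items():
    m=cv2.matchTemplate(im[y-8:y+h+8,x-8:x+w+8],a[y:y+h,x:x+w],cv2.TM_CCOEFF_NORMED);_,v,_,l=cv2.minMaxLoc(m);print(nm,round(v,2),np.array(l)-8)
```

```text
t 23.23 jig TCP mm [-8.3 20.5 28.3] F jig [-18.1  -0.5  13.1] w 0.0001
tool axes in jig (cols):
 [[-0.783  0.004 -0.622]
 [ 0.003  1.     0.002]
 [ 0.622 -0.001 -0.783]] q [-0.52  0.86  1.16 -0.22  1.76 -1.89]
can 0.99 [0 0]
gem 0.83 [0 0]
frame 1.0 [0 0]
```

Steady at 18 N / 13 N, and the other items have not moved (0 px shift). Handing in while pushing.

```bash
python3 -c "
from rig import manip
print(manip.sign_off())"
```

```text
the job is handed in; nothing more can be done
None
```

The whetstone is lying flat on the jig bed, with one end on the end stop and a long side flush along the blue fence. I handed in at about 23 s of the 67 s while the fingers were still pushing.

- **Placing:** I gripped the tan/grey stone across its 34 mm width and lowered it onto the bed. I slid it along until it met the stop, where the force rose to 12 N with no further movement. Then I let go and pushed it to the fence with the shut fingers leaning about 0.65 rad over it.
- **Seating check:** I backed off once for a view from above. The stone was parallel to the fence and within about 0.5 mm of its home position at both the fence and the stop. After I resumed the push, the stop end was hidden by the arm, so I did not see it again. The tool came back to rest at the same spot.
- **Final push:** It was steady at about 18 N into the fence and 13 N down on the bed, with the fingers bearing on the stone's upper edge.
- **Other items:** Picture matching showed no shift for the film can, the gem box or the black frame. The gem box match was weaker (0.83, against 0.99 for the can and 1.0 for the frame).
- **Disagreements:** My first estimate of the jig's position was about 2 mm off across the bed compared with closer views. I corrected for that before placing the stone.

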